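# Load the reagent caddy and hold it ready to carry

## Task

Load the white carrying caddy in order: first set the white dropper bottle with the red cap fully down and upright in the pocket marked with one dot and let go of it, then do the same with the blue-capped one in the pocket marked with two dots. Then take the caddy by its blue handle, lift it straight up about 10 cm above its mat and finish while holding it there by the handle, level and still, both bottles in place. Do not tip the bottles over on the way, and leave the amber bottle, the timer and the small vial where they are.

Things in the scene. Friction and masses are not known exactly. Their poses are not given: they have to be found in the camera images.
- red_bottle_center (a point): white reagent dropper bottle with a red nozzle cap, standing on the table, loose, about 18 g; this point is its centre, half-way up (38.5 mm above its foot). Total height 77 mm; round body 28 mm in diameter from the foot up to 50 mm, above that the cap, 19 mm in diameter, narrowing to a tip. z is up along the bottle.
- blue_bottle_center (a point): the same kind of bottle, same size and mass, with a blue nozzle cap; this point is its centre, half-way up (38.5 mm above its foot). z is up along the bottle. The two bottles may stand in each other's place.
- caddy: white carrying caddy, loose, about 0.3 kg, parked on the dark mat: a block 220 mm long (its x) by 62 mm wide (its y) by 26 mm high, with a blue pinch handle at its middle; origin at the centre of its underside, z up. It may be turned any way round on the table. On its deck one black dot marks the pocket on its -x side, two black dots the pocket on its +x side (dots 11 mm across, 92 mm from the middle). Seen from above the row is: one dot, pocket, handle, pocket, two dots.
- caddy_handle (a point): centre of the grip of the caddy's blue handle, 63 mm above the caddy's underside; axes parallel to the caddy's. The grip is a rounded bar 42 mm long (x), 15 mm thick (y) and 30 mm high (its top 78 mm above the underside), best pinched across its thickness, along the caddy's y; below it only a thin stem stands on the deck.
- pocket_one (a point): the pocket marked with one dot: centre of its floor, 6 mm above the caddy's underside, 55 mm from the caddy's middle on its -x side. Round, 32 mm in diameter, 20 mm deep (rim 26 mm above the underside). Axes parallel to the caddy's. With fingers closing along the caddy's y there is free room at both sides of the bottle; along x the handle is near. A seated bottle has its centre 38.5 mm above this point and stands 57 mm out of the deck.
- pocket_two (a point): the pocket marked with two dots: centre of its floor, same size, 55 mm from the caddy's middle on its +x side. Axes parallel to the caddy's.
- mat_top (a point): dark rubber mat 250 x 100 x 4 mm, fixed to the table, on which the caddy stands lengthwise and about in the middle; this point is the centre of its upper face, 4 mm above the table.
- amber_bottle_center (a point): brown dropper bottle with a white cap, 32 mm in diameter, 86 mm high, loose, not part of the job; centre, half-way up.
- timer_center (a point): white kitchen timer with three buttons, 61 x 61 x 21 mm, loose, not part of the job; centre.
- vial_center (a point): small amber vial with a green cap, 21 mm in diameter, 45 mm high, loose, not part of the job; centre, half-way up.
Not all that is in view belongs to the job. Leave any green or pink look-alike of the part that bears blue_bottle_center alone.

How it is judged:
By the outcome, as a careful person would: the job done as asked, in the order asked, and still so for the second after the job is handed in, while the arm keeps its last pose, push and grip.
It also fails if it takes over 64 s, if anything falls off the work surface, if the arm or the gripper's body presses on something with over 40 N, if the wrist force passes 120 N, or if a joint passes its speed limit or range.

## Robot

A 7-joint arm with a two-finger parallel gripper is mounted at the origin on a cart in front of the work surface, level with it; the furniture and walls round the work are solid. World frame = base frame: x ahead of the robot, y to its left, z up, the work surface at z = 0. Lengths are in m, angles in rad, forces in N, time in s.
With the tool pointing down it reaches from about 0.35 to 0.9 m from the base axis. Payload 8.1 kg.
Tool frame: the origin (TCP) lies between the finger pads; the fingertips stand 8 mm ahead of it and the grasp point (between the pads) lies 11 mm behind it; z points along the fingers, y is the line along which they close (so a half turn about z gives the same grasp; the last joint's range is limited). The gripper opens to 92 mm and grips with 3 to 60 N. Pads are 19 mm wide; open, the fingers measure 130 mm over their backs; the gripper's body (75 mm by 190 mm) begins 47 mm behind the grasp point.
Start: joints at [-1.234, 0.434, 0.025, 1.573, -0.012, 1.134, -0.075], TCP at [0.266, 0.566, 0.235] pointing down, gripper open.
Joint ranges: [-2.62, 2.62], [-0.44, 2.09], [-1.27, 1.32], [0.08, 2.57], [-1.32, 4.46], [0.12, 2], [-2.74, 2.74]. Speed limits (rad/s): [2.22, 2.22, 3.01, 3.01, 3.14, 3.14, 3.14].

## Interface

Orientations are given as a unit quaternion [x, y, z, w].
In Python, from station import status, eyes, sign_off gives the robot as it stands.
- The arm moves only by the tool arm_command, never from a script. Its argument "commands" is a list of rows, each an object of numbers: "hand": the closure, from 0 (fully open) to 1 (shut); "tx", "ty", "tz": the shift along the world's x, y, z in cm; "rx", "ry", "rz": the turn, a rotation vector about the world's x, y, z in rad. A call has exactly 10 rows; each row shifts and turns the commanded pose from where the row before left it; what a row does not reach is not made up. A row lasts 1/8 s, in which the tool goes at most 62.5 mm and 10.7 degrees, less where a joint would pass 70% of its speed; a pose out of reach is approached as far as the arm can. A call is refused whole if a number of a shift passes 6.25 or a number of a turn 0.188, either way. A call with a gripper value outside its range is refused whole. The fingers move at their own pace and stop on an object; the grip force is fixed at half the most. Time passes only in rows, so rows that do not move let the fingers close, or fill a call up. It gives the time, the measured TCP pose, the force, the opening and the grip force at its end, in the units of the state.
- status.get_state(): the state, without advancing time (a new reading comes with each control period).
- eyes.grab_frame(name): name is "side" or "top" or "wrist"; returns (picture, depth): 384x512x3 uint8, red, green, blue; 384x512 float32, m along the optical axis (not along the pixel's ray), 0 where there is no reading.
- eyes.camera_model(name): a dict with "fx", "fy", "cx", "cy" (pixels), "xyz" and "rotation" of the camera in the world; the wrist camera has in their place "T_tool_cam" (4x4, takes a point from camera to tool coordinates, whose origin is the TCP and whose axes are the flange's). Camera axes: x right, y down, z forward; pixel columns grow to the right and rows downward; lengths in m; the calibration is good to about 2 mm. A picture is of the moment at which its call begins: read the wrist's pose just before it. camera_model takes no time and is no camera call.
- sign_off(): hands the job in; it is judged then, once.
The state is a dict: "clock": time; "joint_positions": joint angles; "joint_vel": joint speeds; "joint_efforts": joint torques, N m; "tcp_pos": TCP position; "eef_rot": TCP orientation; "ft_force": force on the tool from outside, world axes, zero at the start; "wrist_torque": the same for the moment, N m; "width": finger opening in m; "gripper_force": force on a finger pad.
Only numpy, scipy, OpenCV 4.12 (cv2) and the standard library are available. Lean on these libraries where they do the work, as an engineer would, in place of code of your own. Each camera call takes 0.05 s, during which the arm holds its last target. There are 200 camera calls.

## Working session

There is one attempt and no reset: what is moved stays moved. The work goes in short steps, Python scripts to look and compute and a tool call to move; the robot and the scene stay as the last step left them, time stands still between calls to the robot, and variables do not carry over. Pictures are saved under pics/ and viewed, at most 11 in all, crops included, and the job is handed in when it is done.

Besides the shell and the picture viewer there is one more tool, called after "Emit:" by a JSON object that holds its "name" and its "arguments". arm_command: Moves the arm, as the interface text tells. Its arguments: {"type":"object","properties":{"commands":{"type":"array","items":{"type":"object","properties":{"hand":{"type":"number"},"tx":{"type":"number"},"ty":{"type":"number"},"tz":{"type":"number"},"rx":{"type":"number"},"ry":{"type":"number"},"rz":{"type":"number"}}}}},"required":["commands"]}

```bash
ls; mkdir -p pics; cat > h.py <<'E'
import numpy as np,cv2
from scipy.spatial.transform import Rotation as R
from station import status,eyes,sign_off
def cam(n,s=None):
    m=eyes.camera_model(n)
    if 'T_tool_cam' in m:
        s=s or status.get_state();T=np.eye(4);T[:3,:3]=R.from_quat(s['eef_rot']).as_matrix();T[:3,3]=s['tcp_pos']
        T=T@np.array(m['T_tool_cam'])
    else:
        T=np.eye(4);r=np.array(m['rotation'])
        T[:3,:3]=r if r.shape==(3,3) else R.from_quat(r).as_matrix();T[:3,3]=m['xyz']
    return m,T
def ray(m,T,u,v):
    d=T[:3,:3]@np.array([(u-m['cx'])/m['fx'],(v-m['cy'])/m['fy'],1.]);return T[:3,3],d
def onz(m,T,u,v,z):
    o,d=ray(m,T,u,v);return o+d*(z-o[2])/d[2]
def proj(m,T,p):
    c=T[:3,:3].T@(np.array(p)-T[:3,3]);return c[0]/c[2]*m['fx']+m['cx'],c[1]/c[2]*m['fy']+m['cy']
def cloud(m,T,D):
    v,u=np.mgrid[:384,:512];c=np.stack([(u-m['cx'])/m['fx']*D,(v-m['cy'])/m['fy']*D,D],-1)
    return c@T[:3,:3].T+T[:3,3]
def grab(n):
    m,T=cam(n);p,D=eyes.grab_frame(n);return m,T,p,D
def save(f,p): cv2.imwrite('pics/'+f,p[...,::-1])
def tri(a,b):
    (o1,d1),(o2,d2)=a,b;A=np.stack([d1,-d2],1);t=np.linalg.lstsq(A,o2-o1,rcond=None)[0]
    p,q=o1+t[0]*d1,o2+t[1]*d2;return (p+q)/2,np.linalg.norm(p-q)
E
python3 - <<'E'
from h import *
print(status.get_state())
ims=[]
for n in['top','side','wrist']:
    m,T,p,D=grab(n);np.savez(f'{n}0.npz',p=p,D=D,T=T);ims.append(p);print(n,{k:m[k] for k in('fx','cx','cy')},T.round(3).tolist())
save('top0.png',cv2.resize(ims[0],(800,600)));save('side0.png',cv2.resize(ims[1],(800,600)))
E
```

```text
pics
{'clock': 0.0, 'joint_positions': array([-1.23357764,  0.43523483,  0.0249983 ,  1.57408287, -0.01157162,
        1.13397908, -0.07503792]), 'joint_vel': array([ 0.00012417,  0.00069671,  0.00101364,  0.00080346, -0.00224891,
        0.00114111,  0.00082068]), 'joint_efforts': array([-4.52731610e-04, -6.67864537e+01,  9.84599032e-01, -3.14461005e+01,
       -6.06590370e-02,  4.26345645e-02,  1.65691072e-04]), 'tcp_pos': array([0.26597495, 0.56504587, 0.2339434 ]), 'eef_rot': array([ 2.18150122e-01,  9.75914912e-01, -7.75593433e-04, -8.20503326e-05]), 'ft_force': array([-0.12925443, -0.10674422,  0.78914115]), 'wrist_torque': array([ 0.0049412 ,  0.01010028, -0.01242358]), 'gripper_force': 0.0, 'width': 0.0917789803157066}
top {'fx': 489.0306138242092, 'cx': 256.64392881490227, 'cy': 193.2833403889491} [[0.018, -0.981, 0.196, 0.332], [-1.0, -0.023, -0.021, 0.061], [0.025, -0.195, -0.98, 1.184], [0.0, 0.0, 0.0, 1.0]]
side {'fx': 411.4233926896156, 'cx': 257.29806348050107, 'cy': 190.20800220677944} [[-0.966, -0.073, 0.249, 0.28], [-0.259, 0.345, -0.902, 1.007], [-0.021, -0.936, -0.352, 0.449], [0.0, 0.0, 0.0, 1.0]]
wrist {'fx': 309.2267180476831, 'cx': 253.9150593523971, 'cy': 191.53842714403413} [[0.427, 0.877, 0.22, 0.207], [0.904, -0.414, -0.105, 0.593], [-0.001, 0.244, -0.97, 0.384], [0.0, 0.0, 0.0, 1.0]]
```

View pics/top0.png

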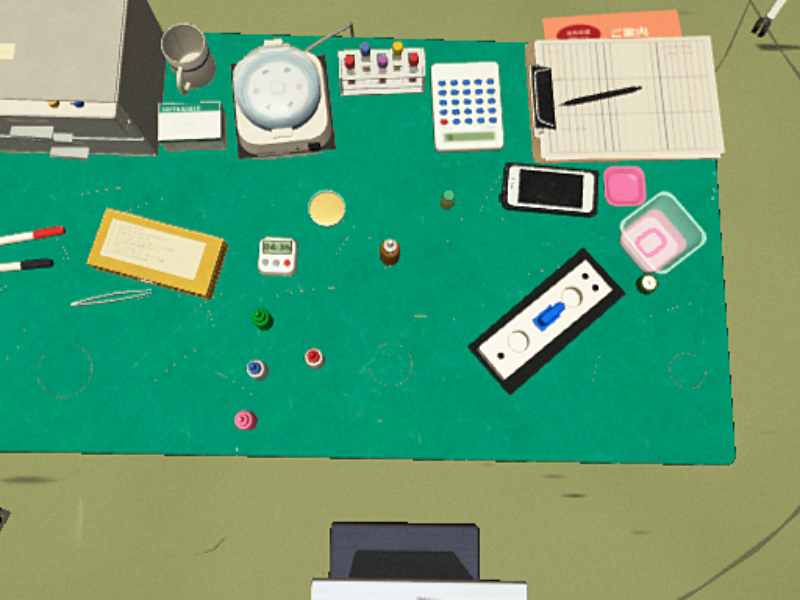

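View pics/side0.png

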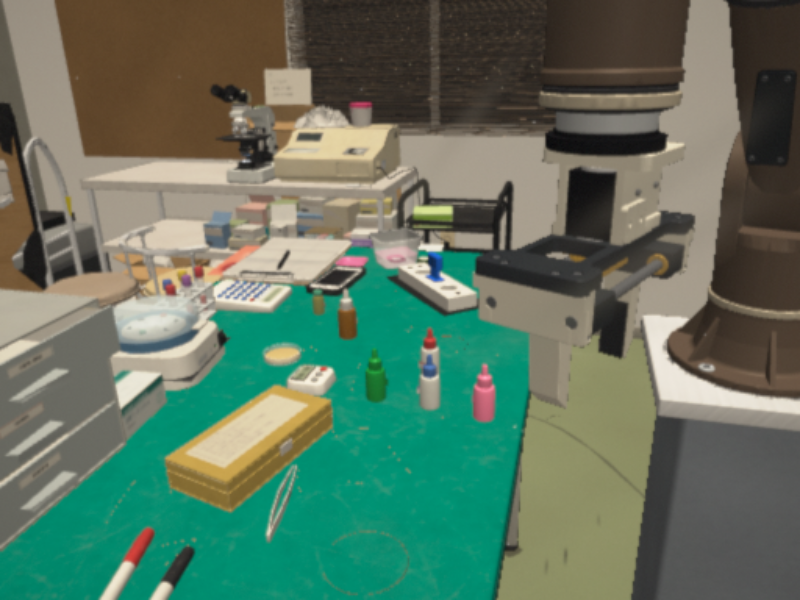

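Top view (800x600 px): red-capped white bottle (314,357), blue-capped white bottle (257,369). Things that could be mistaken for them: green bottle (261,319), pink (245,420), amber (389,250), black-capped jar (648,283). Caddy: one dot (501,355), handle (549,317), two dots (588,280).
The side view agrees: red and blue caps sit on white bodies at (430,350) and (430,380).

```bash
cat > m.py <<'E'
from h import *
S={}
for n in('top','side'):
    z=np.load(n+'0.npz');m,T=cam(n);S[n]=(m,T,z['p'],z['D'],cv2.cvtColor(z['p'],cv2.COLOR_RGB2HSV),cloud(m,T,z['D']))
def mask(n,c,box):
    H=S[n][4];h,s,v=H[...,0],H[...,1],H[...,2]
    k={'red':((h<8)|(h>172))&(s>130)&(v>90),'blue':(h>100)&(h<130)&(s>110)}[c].copy()
    b=np.zeros_like(k);x0,y0,x1,y1=[int(t*.64) for t in box];b[y0:y1,x0:x1]=1;return k&b
for name,c,bt,bs in[('red','red',(295,335,335,380),(410,320,450,366)),('blue','blue',(238,350,276,390),(410,350,450,385)),('handle','blue',(525,295,575,340),(415,245,455,290))]:
    r=[]
    for n,b in(('top',bt),('side',bs)):
        k=mask(n,c,b);P=S[n][5][k];v,u=np.nonzero(k);r.append(ray(*S[n][:2],u.mean(),v.mean()))
        q=P[P[:,2]>np.percentile(P[:,2],60)]
        print(name,n,k.sum(),'uv',u.mean().round(1),v.mean().round(1),'cloud mean',P.mean(0).round(4),'zmax',np.percentile(P[:,2],97).round(4),'top pts',q.mean(0).round(4))
    print(' tri',[np.round(t,4) for t in tri(*r)])
m,T,p,D,H,C=S['top']
box=(slice(155,255),slice(300,400))
# deck: white within caddy area
g=cv2.cvtColor(p,cv2.COLOR_RGB2GRAY);w=((H[...,1]<60)&(H[...,2]>150)).astype(np.uint8);ww=np.zeros_like(w);ww[box]=w[box]
nl,L,st,ce=cv2.connectedComponentsWithStats(ww);i=1+st[1:,4].argmax();k=L==i
P=C[k];print('deck z',np.percentile(P[:,2],[10,50,90]).round(4),st[i])
cn=max(cv2.findContours(k.astype(np.uint8),0,1)[0],key=cv2.contourArea);bx=cv2.boxPoints(cv2.minAreaRect(cn))
print('corners',[onz(m,T,*q,.030)[:2].round(4).tolist() for q in bx])
hull=np.zeros_like(w);cv2.fillPoly(hull,[cv2.boxPoints(cv2.minAreaRect(cn)).astype(int)],1)
dk=((g<90)&(H[...,1]<110)&(cv2.erode(hull,np.ones((3,3)))>0)).astype(np.uint8)
nl,L,st,ce=cv2.connectedComponentsWithStats(dk)
for j in range(1,nl): print('dot',ce[j].round(1),st[j,4],onz(m,T,*ce[j],.030).round(4))
x=cv2.resize(p[150:260,140:410],(800,326),interpolation=cv2.INTER_CUBIC)
save('crop.png',x)
E
python3 m.py
```

```text
red top 46 uv 199.9 227.5 cloud mean [0.4721 0.1659 0.0644] zmax 0.0787 top pts [0.4715 0.1657 0.0705]
red side 54 uv 274.8 217.6 cloud mean [0.4713 0.1711 0.0597] zmax 0.0735 top pts [0.4713 0.1689 0.0659]
 tri [array([0.4727, 0.1665, 0.0576]), np.float64(0.0006)]
blue top 46 uv 162.4 234.9 cloud mean [0.4532 0.2506 0.065 ] zmax 0.0771 top pts [0.453  0.2512 0.0712]
blue side 54 uv 274.3 235.3 cloud mean [0.453  0.2571 0.0593] zmax 0.0725 top pts [0.4533 0.2548 0.0649]
 tri [array([0.4541, 0.2521, 0.0567]), np.float64(0.0001)]
handle top 185 uv 350.6 202.0 cloud mean [ 0.5394 -0.1826  0.0652] zmax 0.0856 top pts [ 0.5407 -0.1844  0.0831]
handle side 129 uv 278.2 170.0 cloud mean [ 0.5391 -0.1759  0.0599] zmax 0.0809 top pts [ 0.5342 -0.1557  0.0819]
 tri [array([ 0.5409, -0.1844,  0.0572]), np.float64(0.0001)]
deck z [0.0114 0.0301 0.0332] [ 307  166   85   77 2101]
corners [[0.4951, -0.0812], [0.6393, -0.2511], [0.5885, -0.2911], [0.4468, -0.1215]]
dot [374.  176.2] 9 [ 0.6111 -0.2489  0.03  ]
dot [380.7 183.6] 12 [ 0.5931 -0.2647  0.03  ]
dot [367. 184.] 1 [ 0.5913 -0.2312  0.03  ]
dot [335.5 213.5] 2 [ 0.517  -0.1534  0.03  ]
dot [320.1 227. ] 7 [ 0.4837 -0.1163  0.03  ]
```

View pics/crop.png

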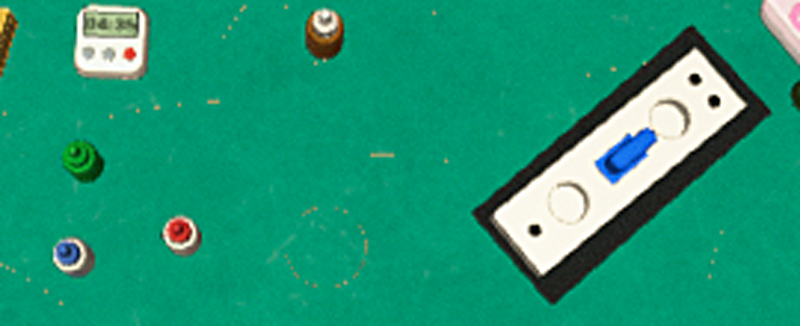

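The crop confirms the picks: the red and blue caps are on white bodies, and one dot is at the near-left end of the caddy. The dots are 184 mm apart, as they must be. Next I move above the red bottle and turn to the caddy's y direction.

Emit:
{"name": "arm_command", "arguments": {"commands": [{"hand":0,"tx":2.07,"ty":-3.99,"tz":-0.34,"rz":-0.043},{"hand":0,"tx":2.07,"ty":-3.99,"tz":-0.34,"rz":-0.043},{"hand":0,"tx":2.07,"ty":-3.99,"tz":-0.34,"rz":-0.043},{"hand":0,"tx":2.07,"ty":-3.99,"tz":-0.34,"rz":-0.043},{"hand":0,"tx":2.07,"ty":-3.99,"tz":-0.34,"rz":-0.043},{"hand":0,"tx":2.07,"ty":-3.99,"tz":-0.34,"rz":-0.043},{"hand":0,"tx":2.07,"ty":-3.99,"tz":-0.34,"rz":-0.043},{"hand":0,"tx":2.07,"ty":-3.99,"tz":-0.34,"rz":-0.043},{"hand":0,"tx":2.07,"ty":-3.99,"tz":-0.34,"rz":-0.043},{"hand":0,"tx":2.07,"ty":-3.99,"tz":-0.34,"rz":-0.043}]}}

```text
invalid input at $.commands[0]: expected keys hand, tx, ty, tz, rx, ry, rz
```

```bash
python3 - <<'E'
from h import *
s=status.get_state();print(s['tcp_pos'],R.from_quat(s['eef_rot']).as_matrix().round(4).tolist())
m,T,p,D=grab('wrist');np.savez('w1.npz',p=p,D=D,T=T);save('w1.png',p)
for q in([.4725,.1662,.06],[.454,.2516,.06]):print(np.round(proj(m,T,q),1))
H=cv2.cvtColor(p,cv2.COLOR_RGB2HSV);h,sa,v=[H[...,i] for i in range(3)];C=cloud(m,T,D)
for n,k in(('red',((h<8)|(h>172))&(sa>130)&(v>90)),('blue',(h>100)&(h<130)&(sa>110))):
    nl,L,st,ce=cv2.connectedComponentsWithStats(k.astype(np.uint8))
    for j in range(1,nl):
        if st[j,4]>60:P=C[L==j];P=P[P[:,2]>.001];print(n,ce[j].round(1),st[j],onz(m,T,*ce[j],.058).round(4),P.mean(0).round(4),np.percentile(P[:,2],97).round(4))
E
```

```text
[0.26600014 0.56517086 0.23416584] [[-0.9048, 0.4258, -0.0004], [0.4258, 0.9048, -0.0011], [-0.0001, -0.0011, -1.0]]
[ 51.9 436.3]
[ 98.4 404.8]
```

View pics/w1.png

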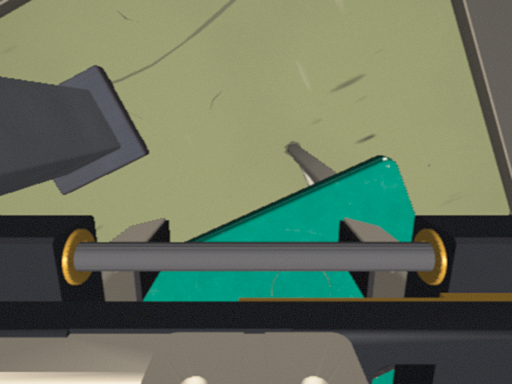

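All keys are needed, so that move was refused. The wrist view shows the fingers at about (140,260) and (370,260) with a crossbar between them, and the table edge behind.

Emit:
{"name": "arm_command", "arguments": {"commands": [{"hand":0,"tx":2.07,"ty":-3.99,"tz":-0.34,"rx":0,"ry":0,"rz":-0.043},{"hand":0,"tx":2.07,"ty":-3.99,"tz":-0.34,"rx":0,"ry":0,"rz":-0.043},{"hand":0,"tx":2.07,"ty":-3.99,"tz":-0.34,"rx":0,"ry":0,"rz":-0.043},{"hand":0,"tx":2.07,"ty":-3.99,"tz":-0.34,"rx":0,"ry":0,"rz":-0.043},{"hand":0,"tx":2.07,"ty":-3.99,"tz":-0.34,"rx":0,"ry":0,"rz":-0.043},{"hand":0,"tx":2.07,"ty":-3.99,"tz":-0.34,"rx":0,"ry":0,"rz":-0.043},{"hand":0,"tx":2.07,"ty":-3.99,"tz":-0.34,"rx":0,"ry":0,"rz":-0.043},{"hand":0,"tx":2.07,"ty":-3.99,"tz":-0.34,"rx":0,"ry":0,"rz":-0.043},{"hand":0,"tx":2.07,"ty":-3.99,"tz":-0.34,"rx":0,"ry":0,"rz":-0.043},{"hand":0,"tx":2.07,"ty":-3.99,"tz":-0.34,"rx":0,"ry":0,"rz":-0.043}]}}

```text
clock: 1.45
tcp_pos: [0.4736, 0.1652, 0.2007]
eef_rot: [0.422, 0.907, 0.0, 0.0]
ft_force: [-0.5, 0.8, 1.1]
width: 0.0917
gripper_force: 0.0
```

```bash
cat > w.py <<'E'
from h import *
import sys
s=status.get_state();M=R.from_quat(s['eef_rot']).as_matrix();print(s['clock'],s['tcp_pos'].round(4),'ydir',np.degrees(np.arctan2(M[1,1],M[0,1])).round(2),'z',M[:,2].round(4),'w',round(s['width'],4),s['ft_force'].round(2))
f=sys.argv[1];m,T,p,D=grab('wrist');np.savez(f+'.npz',p=p,D=D,T=T);save(f+'.png',p)
for q in([.4725,.1662,.058],[.454,.2516,.058]):print(np.round(proj(m,T,q),1))
H=cv2.cvtColor(p,cv2.COLOR_RGB2HSV);h,sa,v=[H[...,i] for i in range(3)];C=cloud(m,T,D)
for n,k in(('red',((h<8)|(h>172))&(sa>130)&(v>60)),('blue',(h>100)&(h<130)&(sa>110))):
    nl,L,st,ce=cv2.connectedComponentsWithStats(k.astype(np.uint8))
    for j in range(1,nl):
        if st[j,4]>60:P=C[L==j];print(n,ce[j].round(1),st[j],onz(m,T,*ce[j],.058).round(4),P.mean(0).round(4),np.percentile(P[:,2],97).round(4))
E
python3 w.py w2
```

```text
1.45 [0.4736 0.1652 0.2007] ydir 40.09 z [ 2.e-04  2.e-04 -1.e+00] w 0.0917 [-0.54  0.82  1.15]
[253.4 181.8]
[298.3  98.4]
red [254.1 181.9] [246 173  17  19 261] [0.4731 0.1666 0.058 ] [0.4721 0.1678 0.0651] 0.0769
blue [298.3  99.1] [289  90  19  19 286] [0.4544 0.2512 0.058 ] [0.4535 0.2497 0.0697] 0.0773
```

View pics/w2.png

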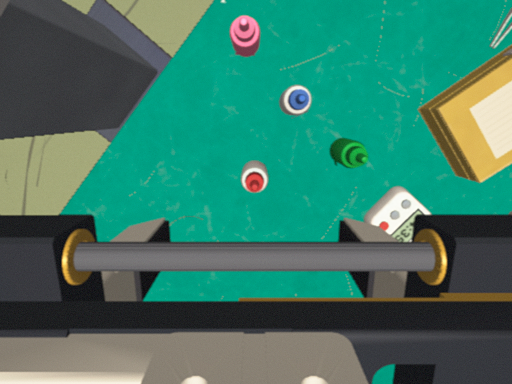

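The wrist view puts the red cap at (254,182), blue at (298,99) and green at (350,154), matching the estimates within 1 mm. I descend now.

Emit:
{"name": "arm_command", "arguments": {"commands": [{"hand":0,"tx":-0.09,"ty":0.12,"tz":-2,"rx":0,"ry":0,"rz":0},{"hand":0,"tx":0,"ty":0,"tz":-2.5,"rx":0,"ry":0,"rz":0},{"hand":0,"tx":0,"ty":0,"tz":-2.5,"rx":0,"ry":0,"rz":0},{"hand":0,"tx":0,"ty":0,"tz":-2.5,"rx":0,"ry":0,"rz":0},{"hand":0,"tx":0,"ty":0,"tz":-2.2,"rx":0,"ry":0,"rz":0},{"hand":0,"tx":0,"ty":0,"tz":-2,"rx":0,"ry":0,"rz":0},{"hand":0,"tx":0,"ty":0,"tz":-1.5,"rx":0,"ry":0,"rz":0},{"hand":0,"tx":0,"ty":0,"tz":-1,"rx":0,"ry":0,"rz":0},{"hand":0,"tx":0,"ty":0,"tz":-0.5,"rx":0,"ry":0,"rz":0},{"hand":0,"tx":0,"ty":0,"tz":0,"rx":0,"ry":0,"rz":0}]}}

```text
clock: 2.75
tcp_pos: [0.4723, 0.1677, 0.0337]
eef_rot: [0.421, 0.907, 0.0, -0.0]
ft_force: [0.2, 0.1, 0.1]
width: 0.0919
gripper_force: 0.0
```

Emit:
{"name": "arm_command", "arguments": {"commands": [{"hand":0.4,"tx":0,"ty":0,"tz":0,"rx":0,"ry":0,"rz":0},{"hand":0.5,"tx":0,"ty":0,"tz":0,"rx":0,"ry":0,"rz":0},{"hand":0.6,"tx":0,"ty":0,"tz":0,"rx":0,"ry":0,"rz":0},{"hand":0.7,"tx":0,"ty":0,"tz":0,"rx":0,"ry":0,"rz":0},{"hand":0.8,"tx":0,"ty":0,"tz":0,"rx":0,"ry":0,"rz":0},{"hand":1,"tx":0,"ty":0,"tz":0,"rx":0,"ry":0,"rz":0},{"hand":1,"tx":0,"ty":0,"tz":0,"rx":0,"ry":0,"rz":0},{"hand":1,"tx":0,"ty":0,"tz":0,"rx":0,"ry":0,"rz":0},{"hand":1,"tx":0,"ty":0,"tz":0,"rx":0,"ry":0,"rz":0},{"hand":1,"tx":0,"ty":0,"tz":0,"rx":0,"ry":0,"rz":0}]}}

```text
clock: 4.0
tcp_pos: [0.4722, 0.1677, 0.0337]
eef_rot: [0.421, 0.907, 0.0, 0.0]
ft_force: [0.2, -0.1, -0.7]
width: 0.0266
gripper_force: 30.0
```

Emit:
{"name": "arm_command", "arguments": {"commands": [{"hand":1,"tx":0,"ty":0,"tz":1,"rx":0,"ry":0,"rz":0},{"hand":1,"tx":0,"ty":0,"tz":2,"rx":0,"ry":0,"rz":0},{"hand":1,"tx":0,"ty":0,"tz":3,"rx":0,"ry":0,"rz":0},{"hand":1,"tx":0,"ty":0,"tz":3,"rx":0,"ry":0,"rz":0},{"hand":1,"tx":0,"ty":0,"tz":3,"rx":0,"ry":0,"rz":0},{"hand":1,"tx":0,"ty":0,"tz":3,"rx":0,"ry":0,"rz":0},{"hand":1,"tx":0.7,"ty":-2.5,"tz":1.9,"rx":0,"ry":0,"rz":0},{"hand":1,"tx":1.2,"ty":-4,"tz":1.9,"rx":0,"ry":0,"rz":0},{"hand":1,"tx":1.2,"ty":-4,"tz":1.9,"rx":0,"ry":0,"rz":0},{"hand":1,"tx":1.2,"ty":-4,"tz":1.9,"rx":0,"ry":0,"rz":0}]}}

```text
clock: 5.25
tcp_pos: [0.5153, 0.0213, 0.2612]
eef_rot: [0.421, 0.907, 0.0, 0.0]
ft_force: [0.9, -0.3, -0.5]
width: 0.0263
gripper_force: 30.0
```

Emit:
{"name": "arm_command", "arguments": {"commands": [{"hand":1,"tx":1.2,"ty":-4,"tz":0,"rx":0,"ry":0,"rz":0},{"hand":1,"tx":1.2,"ty":-4,"tz":0,"rx":0,"ry":0,"rz":0},{"hand":1,"tx":1.2,"ty":-4,"tz":0,"rx":0,"ry":0,"rz":0},{"hand":1,"tx":1.2,"ty":-4,"tz":0,"rx":0,"ry":0,"rz":0},{"hand":1,"tx":1.2,"ty":-4,"tz":0,"rx":0,"ry":0,"rz":0},{"hand":1,"tx":1.2,"ty":-4,"tz":0,"rx":0,"ry":0,"rz":0},{"hand":1,"tx":0.7,"ty":-2,"tz":0,"rx":0,"ry":0,"rz":0},{"hand":1,"tx":0,"ty":-1,"tz":0,"rx":0,"ry":0,"rz":0},{"hand":1,"tx":0,"ty":0,"tz":0,"rx":0,"ry":0,"rz":0},{"hand":1,"tx":0,"ty":0,"tz":0,"rx":0,"ry":0,"rz":0}]}}

```text
clock: 6.5
tcp_pos: [0.5943, -0.2456, 0.2598]
eef_rot: [0.421, 0.907, 0.001, -0.0]
ft_force: [0.2, -0.2, -0.2]
width: 0.0266
gripper_force: 30.0
```

```bash
python3 w.py w3
```

```text
6.5 [ 0.5943 -0.2456  0.2598] ydir 40.26 z [ 1.0e-04  1.1e-03 -1.0e+00] w 0.0266 [ 0.18 -0.24 -0.24]
[ 457.5 -286. ]
[ 525.4 -418.2]
red [254.4 280.7] [235 271  39  27 657] [ 0.6849 -0.3512  0.058 ] [ 0.5952 -0.246   0.2957] 0.3032
red [458.2 373.2] [441 364  35  20 476] [ 0.9905 -0.2784  0.058 ] [ 1.0556 -0.2908  0.0057] 0.0027
blue [252.3 101.3] [243  81  20  41 739] [ 0.5426 -0.1863  0.058 ] [ 0.5431 -0.1867  0.0718] 0.0828
```

View pics/w3.png

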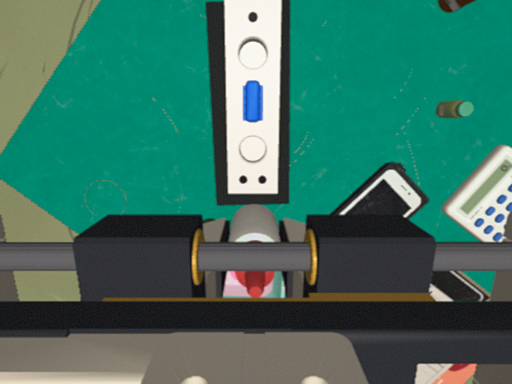

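The wrist view shows the whole caddy: one dot (253,17), pocket one (253,53), handle (253,101), pocket two (253,149), two dots (243,180) and (262,180). The red bottle is held upright at (253,225). Next I compute positions, and where the bottle sits in the hand from the depth image.

```bash
cat > c.py <<'E'
from h import *
import sys
z=np.load(sys.argv[1]+'.npz');p,D,T=z['p'],z['D'],z['T'];m=eyes.camera_model('wrist');C=cloud(m,T,D)
g=cv2.cvtColor(p,cv2.COLOR_RGB2GRAY);H=cv2.cvtColor(p,cv2.COLOR_RGB2HSV)
w=((g>150)&(H[...,1]<60)&(C[...,2]>.02)&(C[...,2]<.04)).astype(np.uint8)
nl,L,st,ce=cv2.connectedComponentsWithStats(w);i=1+st[1:,4].argmax();print('deck z',np.median(C[L==i][:,2]).round(4))
hull=cv2.convexHull(np.argwhere(L==i)[:,::-1].astype(np.int32));f=np.zeros_like(w);cv2.fillPoly(f,[hull],1);f=cv2.erode(f,np.ones((3,3)))
n2,L2,s2,c2=cv2.connectedComponentsWithStats(((g<100)&(H[...,1]<120)&(f>0)).astype(np.uint8))
d=[onz(m,T,*c2[j],.030) for j in range(1,n2) if s2[j,4]>25 and s2[j,4]<200]
print('dots',np.round(d,4).tolist(),[c2[j].round(1).tolist() for j in range(1,n2)])
if len(d)==3:
    d=np.array(d)[:,:2];dd=[np.linalg.norm(d[(k+1)%3]-d[(k+2)%3]) for k in range(3)];k=int(np.argmin(dd))
    two=d[[j for j in range(3) if j!=k]].mean(0);one=d[k];mid=(one+two)/2;a=(two-one)/np.linalg.norm(two-one)
    print('len',np.linalg.norm(two-one).round(4),'mid',mid.round(4),'ang',np.degrees(np.arctan2(a[1],a[0])).round(2),'p1',(mid-.055*a).round(4),'p2',(mid+.055*a).round(4))
E
python3 c.py w3; python3 - <<'E'
from h import *
z=np.load('w3.npz');p,D,T=z['p'],z['D'],z['T'];m,_=cam('wrist');C=cloud(m,T,D)
s=status.get_state();M=R.from_quat(s['eef_rot']).as_matrix();X=(C-s['tcp_pos'])@M
H=cv2.cvtColor(p,cv2.COLOR_RGB2HSV)
k=np.zeros((384,512),bool);k[204:245,232:280]=1;k&=(H[...,1]<60)&(D>.05)&(abs(X[...,1])<.0135)&(abs(X[...,0])<.02)
for a,b in((-.02,0),(0,.01),(.01,.02),(.02,.04)):
    q=X[k&(X[...,2]>a)&(X[...,2]<b)]
    if len(q)>20:
        xo=q[:,0]-np.sqrt(np.maximum(.014**2-q[:,1]**2,0));print(a,len(q),'axis x in tool',np.median(xo).round(4),'y',q[:,1].mean().round(4))
b=tri(ray(m,T,252.3,101.3),ray(*cam('top'),350.6,202.0));print('handle tri',b)
E
```

```text
deck z 0.0296
dots [[0.484, -0.1166, 0.03], [0.4994, -0.1358, 0.03], [0.5931, -0.2649, 0.03], [0.6113, -0.2495, 0.03]] [[252.5, 16.8], [251.9, 40.9], [242.8, 179.2], [261.9, 179.1]]
-0.02 761 axis x in tool -0.0031 y 0.0004
0 282 axis x in tool -0.0021 y 0.0012
0.01 246 axis x in tool -0.0021 y 0.0008
0.02 225 axis x in tool -0.0021 y -0.0003
handle tri (array([ 0.54234476, -0.18611971,  0.04920815]), np.float64(5.7769640675564706e-05))
```

Emit:
{"name": "arm_command", "arguments": {"commands": [{"hand":1,"tx":-0.78,"ty":0.92,"tz":0,"rx":0,"ry":0,"rz":0},{"hand":1,"tx":-1.6,"ty":1.86,"tz":0,"rx":0,"ry":0,"rz":0},{"hand":1,"tx":-1.6,"ty":1.86,"tz":0,"rx":0,"ry":0,"rz":0},{"hand":1,"tx":-1.6,"ty":1.86,"tz":0,"rx":0,"ry":0,"rz":0},{"hand":1,"tx":-1.6,"ty":1.86,"tz":0,"rx":0,"ry":0,"rz":0},{"hand":1,"tx":-1.6,"ty":1.86,"tz":-3,"rx":0,"ry":0,"rz":0},{"hand":1,"tx":0,"ty":0,"tz":-4,"rx":0,"ry":0,"rz":0},{"hand":1,"tx":0,"ty":0,"tz":-4,"rx":0,"ry":0,"rz":0},{"hand":1,"tx":0,"ty":0,"tz":-2,"rx":0,"ry":0,"rz":0},{"hand":1,"tx":0,"ty":0,"tz":0,"rx":0,"ry":0,"rz":0}]}}

```text
clock: 7.8
tcp_pos: [0.505, -0.1439, 0.1288]
eef_rot: [0.421, 0.907, -0.0, -0.001]
ft_force: [-0.0, -0.6, 0.1]
width: 0.0264
gripper_force: 30.0
```

Emit:
{"name": "arm_command", "arguments": {"commands": [{"hand":1,"tx":0.14,"ty":0.05,"tz":-1,"rx":0,"ry":0,"rz":0},{"hand":1,"tx":0,"ty":0,"tz":-1,"rx":0,"ry":0,"rz":0},{"hand":1,"tx":0,"ty":0,"tz":-1,"rx":0,"ry":0,"rz":0},{"hand":1,"tx":0,"ty":0,"tz":-1,"rx":0,"ry":0,"rz":0},{"hand":1,"tx":0,"ty":0,"tz":-1,"rx":0,"ry":0,"rz":0},{"hand":1,"tx":0,"ty":0,"tz":-0.5,"rx":0,"ry":0,"rz":0},{"hand":1,"tx":0,"ty":0,"tz":0,"rx":0,"ry":0,"rz":0},{"hand":1,"tx":0,"ty":0,"tz":0,"rx":0,"ry":0,"rz":0},{"hand":1,"tx":0,"ty":0,"tz":0,"rx":0,"ry":0,"rz":0},{"hand":1,"tx":0,"ty":0,"tz":0,"rx":0,"ry":0,"rz":0}]}}

```text
clock: 9.05
tcp_pos: [0.508, -0.1446, 0.075]
eef_rot: [0.421, 0.907, 0.0, 0.0]
ft_force: [0.4, 0.5, -0.6]
width: 0.0266
gripper_force: 30.0
```

```bash
python3 w.py w4; python3 - <<'E'
from h import *
a=np.load('w4.npz')['p'][60:310,130:380];t=eyes.grab_frame('side')[0][130:220,230:340]
save('c4.png',np.hstack([cv2.resize(a,(400,400)),cv2.resize(t,(400,400),interpolation=cv2.INTER_CUBIC)]))
E
```

```text
9.05 [ 0.508  -0.1446  0.075 ] ydir 40.16 z [ 5.e-04  0.e+00 -1.e+00] w 0.0266 [ 0.39  0.52 -0.61]
[ 722.3 -432.4]
[ 947.6 -799.2]
red [254.5 281.1] [236 271  38  27 655] [ 0.529  -0.1687  0.058 ] [ 0.5088 -0.1449  0.1112] 0.1185
blue [240.9 290.5] [236 280  14  18 131] [ 0.5268 -0.1788  0.058 ] [ 0.5284 -0.1813  0.0531] 0.0714
blue [266.3 291.7] [261 285   9  13  74] [ 0.5391 -0.1695  0.058 ] [ 0.5459 -0.1765  0.0425] 0.0686
```

View pics/c4.png

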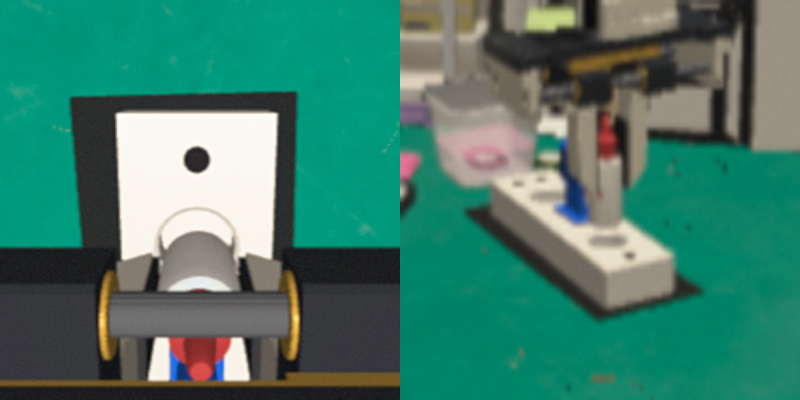

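Left (wrist): the bottle is centred sideways over the pocket, and the rim's edge at (197,207) is visible beyond the foot edge at (198,232). Right (side): the bottle is upright over the one-dot pocket. I measure the offset along the caddy from these two edges.

```bash
python3 - <<'E'
from h import *
z=np.load('w4.npz');p,D,T=z['p'],z['D'],z['T'];m=eyes.camera_model('wrist');C=cloud(m,T,D)
s=status.get_state();M=R.from_quat(s['eef_rot']).as_matrix();X=(C-s['tcp_pos'])@M
g=cv2.cvtColor(p,cv2.COLOR_RGB2GRAY)
for v in range(140,222,2):print(v,g[v,252:256].mean().round(0),X[v,252:256,0].mean().round(4),X[v,252:256,2].mean().round(4),end=' | ')
tool=lambda q:(q-s['tcp_pos'])@M
r=(g<100)[150:170,240:270];vv,uu=np.nonzero(r);print('\ndot',tool(onz(m,T,uu.mean()+240,vv.mean()+150,.030)).round(4))
E
```

```text
140 249.0 0.0494 0.0452 | 142 249.0 0.0481 0.0452 | 144 249.0 0.0468 0.0459 | 146 249.0 0.0457 0.045 | 148 249.0 0.0444 0.0453 | 150 253.0 0.0432 0.0448 | 152 84.0 0.0419 0.0449 | 154 40.0 0.0406 0.0451 | 156 46.0 0.0393 0.0456 | 158 42.0 0.0381 0.0449 | 160 43.0 0.044 -0.0039 | 162 44.0 0.0429 -0.0034 | 164 41.0 0.0343 0.0446 | 166 36.0 0.033 0.0453 | 168 200.0 0.0316 0.0454 | 170 250.0 0.0304 0.0449 | 172 247.0 0.0291 0.0452 | 174 248.0 0.0277 0.0459 | 176 247.0 0.0265 0.0452 | 178 247.0 0.0251 0.0453 | 180 247.0 0.0239 0.0451 | 182 246.0 0.0225 0.0452 | 184 246.0 0.0211 0.0456 | 186 246.0 0.0199 0.0451 | 188 246.0 0.0185 0.0456 | 190 199.0 0.017 0.046 | 192 246.0 0.0109 0.0648 | 194 247.0 0.0094 0.0651 | 196 246.0 0.0079 0.0649 | 198 246.0 0.0064 0.0652 | 200 246.0 0.0049 0.065 | 202 249.0 0.0034 0.0651 | 204 178.0 0.0118 0.0314 | 206 122.0 0.0118 0.0273 | 208 129.0 0.0118 0.0233 | 210 131.0 0.0119 0.019 | 212 133.0 0.0116 0.0163 | 214 135.0 0.0117 0.0123 | 216 137.0 0.0119 0.0084 | 218 139.0 0.0118 0.0055 | 220 140.0 0.012 0.0017 | 
dot [ 0.0372 -0.0005  0.0449]
```

Emit:
{"name": "arm_command", "arguments": {"commands": [{"hand":1,"tx":-0.2,"ty":0.18,"tz":0,"rx":0,"ry":0,"rz":0},{"hand":1,"tx":0,"ty":0,"tz":-0.2,"rx":0,"ry":0,"rz":0},{"hand":1,"tx":0,"ty":0,"tz":-0.4,"rx":0,"ry":0,"rz":0},{"hand":1,"tx":0,"ty":0,"tz":-0.4,"rx":0,"ry":0,"rz":0},{"hand":1,"tx":0,"ty":0,"tz":-0.4,"rx":0,"ry":0,"rz":0},{"hand":1,"tx":0,"ty":0,"tz":-0.4,"rx":0,"ry":0,"rz":0},{"hand":1,"tx":0,"ty":0,"tz":-0.2,"rx":0,"ry":0,"rz":0},{"hand":1,"tx":0,"ty":0,"tz":0,"rx":0,"ry":0,"rz":0},{"hand":1,"tx":0,"ty":0,"tz":0,"rx":0,"ry":0,"rz":0},{"hand":1,"tx":0,"ty":0,"tz":0,"rx":0,"ry":0,"rz":0}]}}

```text
clock: 10.4
tcp_pos: [0.5059, -0.1428, 0.0549]
eef_rot: [0.421, 0.907, 0.0, 0.0]
ft_force: [-0.1, -0.1, 0.1]
width: 0.026
gripper_force: 30.0
```

Emit:
{"name": "arm_command", "arguments": {"commands": [{"hand":1,"tx":0,"ty":0,"tz":-0.3,"rx":0,"ry":0,"rz":0},{"hand":1,"tx":0,"ty":0,"tz":-0.3,"rx":0,"ry":0,"rz":0},{"hand":1,"tx":0,"ty":0,"tz":-0.3,"rx":0,"ry":0,"rz":0},{"hand":1,"tx":0,"ty":0,"tz":-0.1,"rx":0,"ry":0,"rz":0},{"hand":1,"tx":0,"ty":0,"tz":-0.1,"rx":0,"ry":0,"rz":0},{"hand":1,"tx":0,"ty":0,"tz":0,"rx":0,"ry":0,"rz":0},{"hand":1,"tx":0,"ty":0,"tz":0,"rx":0,"ry":0,"rz":0},{"hand":1,"tx":0,"ty":0,"tz":0,"rx":0,"ry":0,"rz":0},{"hand":1,"tx":0,"ty":0,"tz":0,"rx":0,"ry":0,"rz":0},{"hand":1,"tx":0,"ty":0,"tz":0,"rx":0,"ry":0,"rz":0}]}}

```text
clock: 11.65
tcp_pos: [0.5058, -0.1427, 0.0437]
eef_rot: [0.421, 0.907, 0.0, -0.0]
ft_force: [0.1, -0.1, -0.1]
width: 0.0262
gripper_force: 30.0
```

Emit:
{"name": "arm_command", "arguments": {"commands": [{"hand":0.65,"tx":0,"ty":0,"tz":-0.05,"rx":0,"ry":0,"rz":0},{"hand":0.6,"tx":0,"ty":0,"tz":0,"rx":0,"ry":0,"rz":0},{"hand":0.4,"tx":0,"ty":0,"tz":0,"rx":0,"ry":0,"rz":0},{"hand":0.2,"tx":0,"ty":0,"tz":0,"rx":0,"ry":0,"rz":0},{"hand":0,"tx":0,"ty":0,"tz":0,"rx":0,"ry":0,"rz":0},{"hand":0,"tx":0,"ty":0,"tz":1,"rx":0,"ry":0,"rz":0},{"hand":0,"tx":0,"ty":0,"tz":3,"rx":0,"ry":0,"rz":0},{"hand":0,"tx":0,"ty":0,"tz":4,"rx":0,"ry":0,"rz":0},{"hand":0,"tx":0,"ty":0,"tz":5,"rx":0,"ry":0,"rz":0},{"hand":0,"tx":0,"ty":0,"tz":5,"rx":0,"ry":0,"rz":0}]}}

```text
clock: 12.9
tcp_pos: [0.5054, -0.1429, 0.2255]
eef_rot: [0.422, 0.907, 0.0, 0.0]
ft_force: [0.8, -0.3, -0.2]
width: 0.0917
gripper_force: 0.0
```

```bash
python3 w.py w5; python3 - <<'E'
from h import *
m,T,p,D=grab('side');C=cloud(m,T,D);H=cv2.cvtColor(p,cv2.COLOR_RGB2HSV);h,sa,v=[H[...,i] for i in range(3)]
k=((h<8)|(h>172))&(sa>130)&(v>60)&(abs(C[...,0]-.507)<.03)&(abs(C[...,1]+.145)<.03)
P=C[k];print(k.sum(),P.mean(0),P[:,2].max());save('s5.png',cv2.resize(p[110:240,210:380],(680,520),interpolation=cv2.INTER_CUBIC))
E
```

```text
12.9 [ 0.5054 -0.1429  0.2255] ydir 40.14 z [ 3.e-04 -1.e-04 -1.e+00] w 0.0917 [ 0.76 -0.33 -0.22]
[ 459.6 -121.8]
[ 527.8 -242. ]
red [254.  181.5] [246 173  17  18 233] [ 0.5081 -0.1454  0.058 ] [ 0.5058 -0.1427  0.074 ] 0.087
blue [254.  223.4] [245 206  19  37 672] [ 0.538 -0.181  0.058] [ 0.5352 -0.1776  0.0685] 0.083
31 [ 0.50479857 -0.13919824  0.0695607 ] 0.08447052895433677
```

View pics/s5.png

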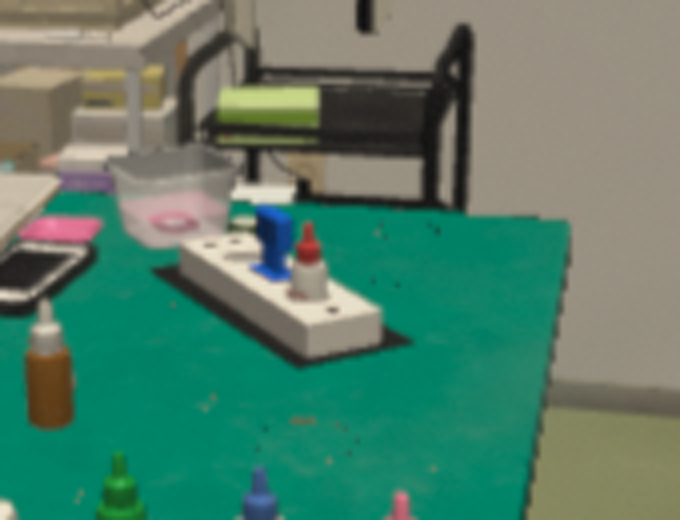

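The side crop shows the red bottle standing upright in the one-dot pocket at (309,265). Its tip is at 87 mm, as it must be. Now the blue bottle.

Emit:
{"name": "arm_command", "arguments": {"commands": [{"hand":0,"tx":-0.3,"ty":2.4,"tz":0,"rx":0,"ry":0,"rz":0},{"hand":0,"tx":-0.6,"ty":4.6,"tz":0,"rx":0,"ry":0,"rz":0},{"hand":0,"tx":-0.6,"ty":4.6,"tz":0,"rx":0,"ry":0,"rz":0},{"hand":0,"tx":-0.6,"ty":4.6,"tz":0,"rx":0,"ry":0,"rz":0},{"hand":0,"tx":-0.6,"ty":4.6,"tz":0,"rx":0,"ry":0,"rz":0},{"hand":0,"tx":-0.6,"ty":4.6,"tz":0,"rx":0,"ry":0,"rz":0},{"hand":0,"tx":-0.6,"ty":4.6,"tz":0,"rx":0,"ry":0,"rz":0},{"hand":0,"tx":-0.6,"ty":4.6,"tz":0,"rx":0,"ry":0,"rz":0},{"hand":0,"tx":-0.6,"ty":4.8,"tz":0,"rx":0,"ry":0,"rz":0},{"hand":0,"tx":0,"ty":0,"tz":0,"rx":0,"ry":0,"rz":0}]}}

```text
clock: 14.25
tcp_pos: [0.4534, 0.2553, 0.223]
eef_rot: [0.419, 0.908, 0.0, -0.001]
ft_force: [0.4, -1.1, -0.2]
width: 0.0916
gripper_force: 0.0
```

```bash
python3 w.py w6
```

```text
14.25 [0.4534 0.2553 0.223 ] ydir 40.52 z [-6.0e-04  1.1e-03 -1.0e+00] w 0.0916 [ 0.35 -1.07 -0.18]
[214.4 250.2]
[251.8 181.8]
blue [252.2 181.3] [245 173  15  18 212] [0.454  0.2523 0.058 ] [0.4532 0.2533 0.0642] 0.0766
```

Emit:
{"name": "arm_command", "arguments": {"commands": [{"hand":0,"tx":0,"ty":0,"tz":-1,"rx":0,"ry":0,"rz":0},{"hand":0,"tx":0,"ty":0,"tz":-2,"rx":0,"ry":0,"rz":0},{"hand":0,"tx":0,"ty":0,"tz":-2,"rx":0,"ry":0,"rz":0},{"hand":0,"tx":0,"ty":0,"tz":-2,"rx":0,"ry":0,"rz":0},{"hand":0,"tx":0,"ty":0,"tz":-1,"rx":0,"ry":0,"rz":0},{"hand":0,"tx":0,"ty":0,"tz":0,"rx":0,"ry":0,"rz":0},{"hand":0,"tx":0,"ty":0,"tz":0,"rx":0,"ry":0,"rz":0},{"hand":0,"tx":0,"ty":0,"tz":0,"rx":0,"ry":0,"rz":0},{"hand":0,"tx":0,"ty":0,"tz":0,"rx":0,"ry":0,"rz":0},{"hand":0,"tx":0,"ty":0,"tz":0,"rx":0,"ry":0,"rz":0}]}}

```text
clock: 15.55
tcp_pos: [0.4549, 0.2514, 0.1434]
eef_rot: [0.421, 0.907, 0.0, 0.0]
ft_force: [-0.6, 0.2, -0.3]
width: 0.0916
gripper_force: 0.0
```

```bash
python3 w.py w7;python3 w.py w7
```

```text
15.55 [0.4549 0.2514 0.1434] ydir 40.17 z [ 4.e-04  3.e-04 -1.e+00] w 0.0916 [-0.62  0.18 -0.25]
[204.8 285.9]
[252.9 198.1]
blue [253.6 197.3] [244 186  20  24 401] [0.454  0.2524 0.058 ] [0.4527 0.254  0.0651] 0.0767
15.6 [0.4548 0.2513 0.1434] ydir 40.17 z [ 2.e-04  2.e-04 -1.e+00] w 0.0919 [ 0.14 -0.92  0.06]
[204.9 286. ]
[253.  198.2]
blue [253.7 197.3] [244 185  21  25 406] [0.454  0.2525 0.058 ] [0.4526 0.2541 0.0656] 0.077
```

Emit:
{"name": "arm_command", "arguments": {"commands": [{"hand":0,"tx":0,"ty":0,"tz":-1,"rx":0,"ry":0,"rz":0},{"hand":0,"tx":0,"ty":0,"tz":-2,"rx":0,"ry":0,"rz":0},{"hand":0,"tx":0,"ty":0,"tz":-2,"rx":0,"ry":0,"rz":0},{"hand":0,"tx":0,"ty":0,"tz":-2,"rx":0,"ry":0,"rz":0},{"hand":0,"tx":0,"ty":0,"tz":-2,"rx":0,"ry":0,"rz":0},{"hand":0,"tx":0,"ty":0,"tz":-1.3,"rx":0,"ry":0,"rz":0},{"hand":0,"tx":0,"ty":0,"tz":-0.65,"rx":0,"ry":0,"rz":0},{"hand":0,"tx":0,"ty":0,"tz":0,"rx":0,"ry":0,"rz":0},{"hand":0,"tx":0,"ty":0,"tz":0,"rx":0,"ry":0,"rz":0},{"hand":0.4,"tx":0,"ty":0,"tz":0,"rx":0,"ry":0,"rz":0}]}}

```text
clock: 16.9
tcp_pos: [0.4552, 0.2515, 0.0343]
eef_rot: [0.421, 0.907, 0.001, 0.0]
ft_force: [-0.0, 0.3, 0.2]
width: 0.0856
gripper_force: 0.0
```

Emit:
{"name": "arm_command", "arguments": {"commands": [{"hand":0.5,"tx":0,"ty":0,"tz":0,"rx":0,"ry":0,"rz":0},{"hand":0.6,"tx":0,"ty":0,"tz":0,"rx":0,"ry":0,"rz":0},{"hand":0.7,"tx":0,"ty":0,"tz":0,"rx":0,"ry":0,"rz":0},{"hand":0.8,"tx":0,"ty":0,"tz":0,"rx":0,"ry":0,"rz":0},{"hand":1,"tx":0,"ty":0,"tz":0,"rx":0,"ry":0,"rz":0},{"hand":1,"tx":0,"ty":0,"tz":0,"rx":0,"ry":0,"rz":0},{"hand":1,"tx":0,"ty":0,"tz":0,"rx":0,"ry":0,"rz":0},{"hand":1,"tx":0,"ty":0,"tz":1,"rx":0,"ry":0,"rz":0},{"hand":1,"tx":0,"ty":0,"tz":2,"rx":0,"ry":0,"rz":0},{"hand":1,"tx":0,"ty":0,"tz":3,"rx":0,"ry":0,"rz":0}]}}

```text
clock: 18.15
tcp_pos: [0.4544, 0.2509, 0.0944]
eef_rot: [0.421, 0.907, -0.001, -0.0]
ft_force: [1.1, 0.2, 0.2]
width: 0.0262
gripper_force: 30.0
```

Emit:
{"name": "arm_command", "arguments": {"commands": [{"hand":1,"tx":0,"ty":0,"tz":3,"rx":0,"ry":0,"rz":0},{"hand":1,"tx":0,"ty":0,"tz":3,"rx":0,"ry":0,"rz":0},{"hand":1,"tx":0.6,"ty":-2.4,"tz":1.6,"rx":0,"ry":0,"rz":0},{"hand":1,"tx":1.1,"ty":-4.4,"tz":0,"rx":0,"ry":0,"rz":0},{"hand":1,"tx":1.1,"ty":-4.4,"tz":0,"rx":0,"ry":0,"rz":0},{"hand":1,"tx":1.1,"ty":-4.4,"tz":0,"rx":0,"ry":0,"rz":0},{"hand":1,"tx":1.1,"ty":-4.4,"tz":0,"rx":0,"ry":0,"rz":0},{"hand":1,"tx":1.1,"ty":-4.4,"tz":0,"rx":0,"ry":0,"rz":0},{"hand":1,"tx":1.1,"ty":-4.4,"tz":0,"rx":0,"ry":0,"rz":0},{"hand":1,"tx":1.1,"ty":-4.4,"tz":0,"rx":0,"ry":0,"rz":0}]}}

```text
clock: 19.4
tcp_pos: [0.538, -0.0822, 0.1705]
eef_rot: [0.421, 0.907, 0.0, 0.0]
ft_force: [1.0, -0.1, -0.9]
width: 0.0263
gripper_force: 30.0
```

Emit:
{"name": "arm_command", "arguments": {"commands": [{"hand":1,"tx":1.1,"ty":-4.4,"tz":0,"rx":0,"ry":0,"rz":0},{"hand":1,"tx":1.1,"ty":-4.4,"tz":0,"rx":0,"ry":0,"rz":0},{"hand":1,"tx":1.1,"ty":-3.5,"tz":0,"rx":0,"ry":0,"rz":0},{"hand":1,"tx":0.7,"ty":-2.5,"tz":0,"rx":0,"ry":0,"rz":0},{"hand":1,"tx":0,"ty":0,"tz":0,"rx":0,"ry":0,"rz":0},{"hand":1,"tx":0,"ty":0,"tz":0,"rx":0,"ry":0,"rz":0},{"hand":1,"tx":0,"ty":0,"tz":0,"rx":0,"ry":0,"rz":0},{"hand":1,"tx":0,"ty":0,"tz":0,"rx":0,"ry":0,"rz":0},{"hand":1,"tx":0,"ty":0,"tz":0,"rx":0,"ry":0,"rz":0},{"hand":1,"tx":0,"ty":0,"tz":0,"rx":0,"ry":0,"rz":0}]}}

```text
clock: 20.65
tcp_pos: [0.5778, -0.2286, 0.1698]
eef_rot: [0.421, 0.907, 0.0, 0.0]
ft_force: [-0.5, -0.0, 0.4]
width: 0.0268
gripper_force: 30.0
```

```bash
python3 w.py w8;  cat > ih.py <<'E'
from h import *
import sys
z=np.load(sys.argv[1]+'.npz');p,D,T=z['p'],z['D'],z['T'];m=eyes.camera_model('wrist');C=cloud(m,T,D)
s=status.get_state();M=R.from_quat(s['eef_rot']).as_matrix();X=(C-s['tcp_pos'])@M
H=cv2.cvtColor(p,cv2.COLOR_RGB2HSV);g=cv2.cvtColor(p,cv2.COLOR_RGB2GRAY)
k=np.zeros((384,512),bool);k[203:222,250:257]=1;q=X[k&(X[...,2]<.03)&(abs(X[...,0])<.02)]
print('bottle axis toolx',(np.median(q[:,0])-.014).round(4),len(q))
for v in range(96,204,3):print(v,g[v,250:256].mean().round(0),X[v,250:256,0].mean().round(4),X[v,250:256,2].mean().round(4),end=' | ')
save(sys.argv[1]+'c.png',p[0:300,100:400])
E
python3 ih.py w8
```

```text
20.65 [ 0.5778 -0.2286  0.1698] ydir 40.17 z [ 1.e-04  0.e+00 -1.e+00] w 0.0268 [-0.52 -0.02  0.44]
[ 552.9 -427.8]
[ 666.7 -644.7]
red [254.   53.5] [243  41  23  26 465] [ 0.5066 -0.1434  0.058 ] [ 0.5086 -0.1458  0.0752] 0.0868
blue [254. 127.] [ 242  101   25   54 1254] [ 0.5429 -0.1866  0.058 ] [ 0.5426 -0.1861  0.0739] 0.0828
blue [253.7 238.9] [241 236  26   6 114] [ 0.6068 -0.2628  0.058 ] [ 0.5718 -0.2213  0.187 ] 0.19
blue [253.4 278.5] [236 271  36  21 438] [ 0.6322 -0.2934  0.058 ] [ 0.5775 -0.2281  0.2066] 0.2132
bottle axis toolx 0.0005 133
96 244.0 0.0808 0.1401 | 99 247.0 0.0782 0.1399 | 102 83.0 0.0738 0.0898 | 105 108.0 0.0716 0.0878 | 108 109.0 0.0695 0.088 | 111 110.0 0.0673 0.0883 | 114 111.0 0.0651 0.0885 | 117 110.0 0.063 0.0878 | 120 111.0 0.0608 0.0881 | 123 111.0 0.0586 0.088 | 126 110.0 0.0564 0.0884 | 129 110.0 0.0542 0.0876 | 132 110.0 0.0519 0.0883 | 135 107.0 0.0497 0.0883 | 138 108.0 0.0474 0.0881 | 141 105.0 0.0452 0.0879 | 144 105.0 0.043 0.0878 | 147 104.0 0.0406 0.0881 | 150 102.0 0.0384 0.0876 | 153 83.0 0.036 0.0885 | 156 203.0 0.0269 0.1399 | 159 240.0 0.024 0.1403 | 162 239.0 0.021 0.1409 | 165 238.0 0.0184 0.1398 | 168 218.0 0.0126 0.1569 | 171 239.0 0.0184 0.108 | 174 238.0 0.0059 0.1598 | 177 238.0 0.0027 0.1602 | 180 238.0 -0.0004 0.16 | 183 238.0 -0.0036 0.16 | 186 237.0 -0.0067 0.1598 | 189 237.0 -0.0098 0.1597 | 192 237.0 -0.0132 0.1603 | 195 201.0 -0.016 0.1591 | 198 115.0 -0.0164 0.1488 | 201 114.0 0.0145 0.0292 |
```

View pics/w8c.png

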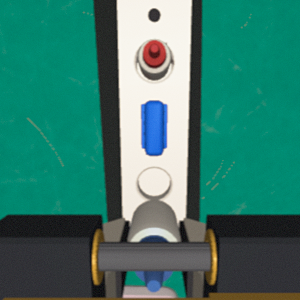

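The crop shows the red bottle seated at (155,60), the handle at (153,127) and pocket two at (155,182), with the blue bottle lined up to within 1 mm. I lower it.

Emit:
{"name": "arm_command", "arguments": {"commands": [{"hand":1,"tx":0.03,"ty":-0.04,"tz":-2,"rx":0,"ry":0,"rz":0},{"hand":1,"tx":0,"ty":0,"tz":-3,"rx":0,"ry":0,"rz":0},{"hand":1,"tx":0,"ty":0,"tz":-2.5,"rx":0,"ry":0,"rz":0},{"hand":1,"tx":0,"ty":0,"tz":-1.5,"rx":0,"ry":0,"rz":0},{"hand":1,"tx":0,"ty":0,"tz":-0.5,"rx":0,"ry":0,"rz":0},{"hand":1,"tx":0,"ty":0,"tz":-0.4,"rx":0,"ry":0,"rz":0},{"hand":1,"tx":0,"ty":0,"tz":-0.4,"rx":0,"ry":0,"rz":0},{"hand":1,"tx":0,"ty":0,"tz":-0.4,"rx":0,"ry":0,"rz":0},{"hand":1,"tx":0,"ty":0,"tz":-0.4,"rx":0,"ry":0,"rz":0},{"hand":1,"tx":0,"ty":0,"tz":-0.4,"rx":0,"ry":0,"rz":0}]}}

```text
clock: 21.95
tcp_pos: [0.5782, -0.2292, 0.0545]
eef_rot: [0.421, 0.907, 0.0, 0.0]
ft_force: [0.4, -0.6, -0.9]
width: 0.0265
gripper_force: 30.0
```

Emit:
{"name": "arm_command", "arguments": {"commands": [{"hand":1,"tx":0,"ty":0,"tz":-0.3,"rx":0,"ry":0,"rz":0},{"hand":1,"tx":0,"ty":0,"tz":-0.3,"rx":0,"ry":0,"rz":0},{"hand":1,"tx":0,"ty":0,"tz":-0.3,"rx":0,"ry":0,"rz":0},{"hand":1,"tx":0,"ty":0,"tz":-0.1,"rx":0,"ry":0,"rz":0},{"hand":1,"tx":0,"ty":0,"tz":-0.05,"rx":0,"ry":0,"rz":0},{"hand":1,"tx":0,"ty":0,"tz":0,"rx":0,"ry":0,"rz":0},{"hand":1,"tx":0,"ty":0,"tz":0,"rx":0,"ry":0,"rz":0},{"hand":1,"tx":0,"ty":0,"tz":0,"rx":0,"ry":0,"rz":0},{"hand":1,"tx":0,"ty":0,"tz":0,"rx":0,"ry":0,"rz":0},{"hand":1,"tx":0,"ty":0,"tz":0,"rx":0,"ry":0,"rz":0}]}}

```text
clock: 23.2
tcp_pos: [0.5781, -0.2292, 0.0443]
eef_rot: [0.421, 0.907, 0.0, 0.0]
ft_force: [1.2, 0.2, -0.1]
width: 0.0266
gripper_force: 30.0
```

Emit:
{"name": "arm_command", "arguments": {"commands": [{"hand":0.65,"tx":0,"ty":0,"tz":0,"rx":0,"ry":0,"rz":0},{"hand":0.6,"tx":0,"ty":0,"tz":0,"rx":0,"ry":0,"rz":0},{"hand":0.4,"tx":0,"ty":0,"tz":0,"rx":0,"ry":0,"rz":0},{"hand":0.2,"tx":0,"ty":0,"tz":0,"rx":0,"ry":0,"rz":0},{"hand":0,"tx":0,"ty":0,"tz":0,"rx":0,"ry":0,"rz":0},{"hand":0,"tx":0,"ty":0,"tz":1,"rx":0,"ry":0,"rz":0},{"hand":0,"tx":0,"ty":0,"tz":3,"rx":0,"ry":0,"rz":0},{"hand":0,"tx":0,"ty":0,"tz":4,"rx":0,"ry":0,"rz":0},{"hand":0,"tx":0,"ty":0,"tz":5,"rx":0,"ry":0,"rz":0},{"hand":0,"tx":0,"ty":0,"tz":4,"rx":0,"ry":0,"rz":0}]}}

```text
clock: 24.45
tcp_pos: [0.5783, -0.2294, 0.2171]
eef_rot: [0.421, 0.907, 0.0, 0.001]
ft_force: [0.6, -0.3, -0.7]
width: 0.0918
gripper_force: 0.0
```

Emit:
{"name": "arm_command", "arguments": {"commands": [{"hand":0,"tx":-0.7,"ty":0.85,"tz":0,"rx":0,"ry":0,"rz":0},{"hand":0,"tx":-1.4,"ty":1.7,"tz":0,"rx":0,"ry":0,"rz":0},{"hand":0,"tx":-1.4,"ty":1.65,"tz":0,"rx":0,"ry":0,"rz":0},{"hand":0,"tx":0,"ty":0,"tz":0,"rx":0,"ry":0,"rz":0},{"hand":0,"tx":0,"ty":0,"tz":0,"rx":0,"ry":0,"rz":0},{"hand":0,"tx":0,"ty":0,"tz":0,"rx":0,"ry":0,"rz":0},{"hand":0,"tx":0,"ty":0,"tz":0,"rx":0,"ry":0,"rz":0},{"hand":0,"tx":0,"ty":0,"tz":0,"rx":0,"ry":0,"rz":0},{"hand":0,"tx":0,"ty":0,"tz":0,"rx":0,"ry":0,"rz":0},{"hand":0,"tx":0,"ty":0,"tz":0,"rx":0,"ry":0,"rz":0}]}}

```text
clock: 25.7
tcp_pos: [0.5431, -0.1872, 0.2142]
eef_rot: [0.421, 0.907, 0.0, -0.0]
ft_force: [0.1, 0.4, 0.2]
width: 0.0915
gripper_force: 0.0
```

```bash
python3 w.py w9; python3 - <<'E'
from h import *
m,T,p,D=grab('side');C=cloud(m,T,D);H=cv2.cvtColor(p,cv2.COLOR_RGB2HSV);h,sa,v=[H[...,i] for i in range(3)]
a=np.load('w9.npz')['p'][0:320,96:416]
save('c9.png',np.hstack([cv2.resize(a,(400,400)),cv2.resize(p[130:220,230:340],(400,400),interpolation=cv2.INTER_CUBIC)]))
m,T,p,D=grab('top');C=cloud(m,T,D);H=cv2.cvtColor(p,cv2.COLOR_RGB2HSV);h,sa,v=[H[...,i] for i in range(3)]
E
```

```text
25.7 [ 0.5431 -0.1872  0.2142] ydir 40.16 z [-0.  0. -1.] w 0.0915 [0.07 0.43 0.25]
[ 481.2 -225.4]
[ 559.2 -368.4]
red [253.7 123.9] [245 115  18  19 265] [ 0.5073 -0.1444  0.058 ] [ 0.507  -0.144   0.0745] 0.087
blue [253.6 179.3] [244 158  21  47 865] [ 0.5424 -0.1864  0.058 ] [ 0.5404 -0.184   0.072 ] 0.0827
blue [253.5 232.5] [246 223  16  19 242] [ 0.5792 -0.2303  0.058 ] [ 0.5751 -0.2253  0.0742] 0.0862
```

View pics/c9.png

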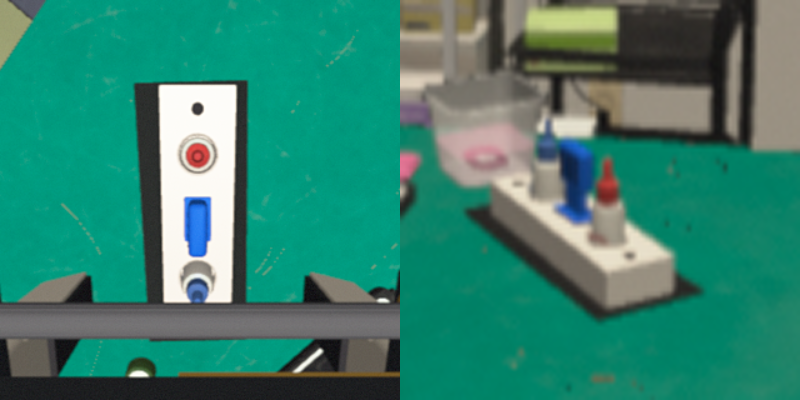

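Both bottles stand upright and fully down: red at (197,155) and blue at (197,285) in the left crop, with tips at 87 mm. The handle top is at 83 mm and centred under the tool. Grasping the handle now.

Emit:
{"name": "arm_command", "arguments": {"commands": [{"hand":0,"tx":0,"ty":0,"tz":-1.5,"rx":0,"ry":0,"rz":0},{"hand":0,"tx":0,"ty":0,"tz":-3,"rx":0,"ry":0,"rz":0},{"hand":0,"tx":0,"ty":0,"tz":-3,"rx":0,"ry":0,"rz":0},{"hand":0,"tx":0,"ty":0,"tz":-3,"rx":0,"ry":0,"rz":0},{"hand":0,"tx":0,"ty":0,"tz":-2.5,"rx":0,"ry":0,"rz":0},{"hand":0,"tx":0,"ty":0,"tz":-1.8,"rx":0,"ry":0,"rz":0},{"hand":0,"tx":0,"ty":0,"tz":-1,"rx":0,"ry":0,"rz":0},{"hand":0,"tx":0,"ty":0,"tz":0,"rx":0,"ry":0,"rz":0},{"hand":0,"tx":0,"ty":0,"tz":0,"rx":0,"ry":0,"rz":0},{"hand":0.4,"tx":0,"ty":0,"tz":0,"rx":0,"ry":0,"rz":0}]}}

```text
clock: 27.1
tcp_pos: [0.5437, -0.1873, 0.057]
eef_rot: [0.421, 0.907, 0.0, 0.001]
ft_force: [0.0, -0.7, 0.7]
width: 0.0857
gripper_force: 0.0
```

Emit:
{"name": "arm_command", "arguments": {"commands": [{"hand":0.5,"tx":0,"ty":0,"tz":0,"rx":0,"ry":0,"rz":0},{"hand":0.6,"tx":0,"ty":0,"tz":0,"rx":0,"ry":0,"rz":0},{"hand":0.7,"tx":0,"ty":0,"tz":0,"rx":0,"ry":0,"rz":0},{"hand":0.75,"tx":0,"ty":0,"tz":0,"rx":0,"ry":0,"rz":0},{"hand":0.8,"tx":0,"ty":0,"tz":0,"rx":0,"ry":0,"rz":0},{"hand":0.85,"tx":0,"ty":0,"tz":0,"rx":0,"ry":0,"rz":0},{"hand":0.9,"tx":0,"ty":0,"tz":0,"rx":0,"ry":0,"rz":0},{"hand":1,"tx":0,"ty":0,"tz":0,"rx":0,"ry":0,"rz":0},{"hand":1,"tx":0,"ty":0,"tz":0,"rx":0,"ry":0,"rz":0},{"hand":1,"tx":0,"ty":0,"tz":0,"rx":0,"ry":0,"rz":0}]}}

```text
clock: 28.35
tcp_pos: [0.543, -0.1872, 0.0562]
eef_rot: [0.421, 0.907, -0.0, -0.0]
ft_force: [-0.4, -1.0, -1.6]
width: 0.0149
gripper_force: 30.0
```

Width is 14.9 mm, so it is the grip bar. Lifting slowly.

Emit:
{"name": "arm_command", "arguments": {"commands": [{"hand":1,"tx":0,"ty":0,"tz":0.2,"rx":0,"ry":0,"rz":0},{"hand":1,"tx":0,"ty":0,"tz":0.4,"rx":0,"ry":0,"rz":0},{"hand":1,"tx":0,"ty":0,"tz":0.6,"rx":0,"ry":0,"rz":0},{"hand":1,"tx":0,"ty":0,"tz":0.6,"rx":0,"ry":0,"rz":0},{"hand":1,"tx":0,"ty":0,"tz":0.6,"rx":0,"ry":0,"rz":0},{"hand":1,"tx":0,"ty":0,"tz":0.6,"rx":0,"ry":0,"rz":0},{"hand":1,"tx":0,"ty":0,"tz":0.6,"rx":0,"ry":0,"rz":0},{"hand":1,"tx":0,"ty":0,"tz":0.6,"rx":0,"ry":0,"rz":0},{"hand":1,"tx":0,"ty":0,"tz":0.6,"rx":0,"ry":0,"rz":0},{"hand":1,"tx":0,"ty":0,"tz":0.2,"rx":0,"ry":0,"rz":0}]}}

```text
clock: 29.6
tcp_pos: [0.5433, -0.1872, 0.1067]
eef_rot: [0.421, 0.907, 0.0, 0.0]
ft_force: [-0.4, 0.2, -1.8]
width: 0.0149
gripper_force: 30.0
```

Emit:
{"name": "arm_command", "arguments": {"commands": [{"hand":1,"tx":0,"ty":0,"tz":0.4,"rx":0,"ry":0,"rz":0},{"hand":1,"tx":0,"ty":0,"tz":0.6,"rx":0,"ry":0,"rz":0},{"hand":1,"tx":0,"ty":0,"tz":0.7,"rx":0,"ry":0,"rz":0},{"hand":1,"tx":0,"ty":0,"tz":0.7,"rx":0,"ry":0,"rz":0},{"hand":1,"tx":0,"ty":0,"tz":0.7,"rx":0,"ry":0,"rz":0},{"hand":1,"tx":0,"ty":0,"tz":0.7,"rx":0,"ry":0,"rz":0},{"hand":1,"tx":0,"ty":0,"tz":0.6,"rx":0,"ry":0,"rz":0},{"hand":1,"tx":0,"ty":0,"tz":0.4,"rx":0,"ry":0,"rz":0},{"hand":1,"tx":0,"ty":0,"tz":0.2,"rx":0,"ry":0,"rz":0},{"hand":1,"tx":0,"ty":0,"tz":0,"rx":0,"ry":0,"rz":0}]}}

```text
clock: 30.85
tcp_pos: [0.5431, -0.1872, 0.1562]
eef_rot: [0.421, 0.907, 0.0, 0.0]
ft_force: [-0.4, 0.2, -3.1]
width: 0.0148
gripper_force: 30.0
```

Emit:
{"name": "arm_command", "arguments": {"commands": [{"hand":1,"tx":0,"ty":0,"tz":0,"rx":0,"ry":0,"rz":0},{"hand":1,"tx":0,"ty":0,"tz":0,"rx":0,"ry":0,"rz":0},{"hand":1,"tx":0,"ty":0,"tz":0,"rx":0,"ry":0,"rz":0},{"hand":1,"tx":0,"ty":0,"tz":0,"rx":0,"ry":0,"rz":0},{"hand":1,"tx":0,"ty":0,"tz":0,"rx":0,"ry":0,"rz":0},{"hand":1,"tx":0,"ty":0,"tz":0,"rx":0,"ry":0,"rz":0},{"hand":1,"tx":0,"ty":0,"tz":0,"rx":0,"ry":0,"rz":0},{"hand":1,"tx":0,"ty":0,"tz":0,"rx":0,"ry":0,"rz":0},{"hand":1,"tx":0,"ty":0,"tz":0,"rx":0,"ry":0,"rz":0},{"hand":1,"tx":0,"ty":0,"tz":0,"rx":0,"ry":0,"rz":0}]}}

```text
clock: 32.1
tcp_pos: [0.5431, -0.1872, 0.1562]
eef_rot: [0.421, 0.907, 0.0, 0.0]
ft_force: [-0.0, -0.8, -2.8]
width: 0.0149
gripper_force: 30.0
```

```bash
python3 w.py w10; python3 - <<'E'
from h import *
s=status.get_state();M=R.from_quat(s['eef_rot']).as_matrix()
z=np.load('w10.npz');C=cloud(eyes.camera_model('wrist'),z['T'],z['D']);p=z['p'];X=(C-s['tcp_pos'])@M
g=cv2.cvtColor(p,cv2.COLOR_RGB2GRAY);k=(g>150)&(abs(X[...,1])<.03)&(X[...,0]>.06)&(X[...,0]<.108)&(C[...,2]>.09)&(C[...,2]<.16)
q=X[k];A=np.c_[q[:,:2],np.ones(len(q))];c=np.linalg.lstsq(A,C[k][:,2],rcond=None)[0];r=abs(A@c-C[k][:,2])<.003;c=np.linalg.lstsq(A[r],C[k][r,2],rcond=None)[0]
print('deck plane slopes deg',np.degrees(c[:2]).round(2),'z at mid',c[2].round(4),r.sum())
p2=eyes.grab_frame('side')[0]
save('c10.png',np.hstack([cv2.resize(p[0:320,96:416],(400,400)),cv2.resize(p2[90:220,220:350],(400,400),interpolation=cv2.INTER_CUBIC)]))
E
```

```text
32.1 [ 0.5431 -0.1872  0.1562] ydir 40.16 z [ 0.  0. -1.] w 0.0149 [-0.03 -0.75 -2.81]
[ 552.6 -331.7]
[ 666.2 -537.3]
red [253.9 134.9] [ 235  115   39   41 1267] [ 0.5117 -0.1495  0.058 ] [ 0.5067 -0.1437  0.1754] 0.1868
blue [253.8 217.4] [ 234  194   40   49 1832] [ 0.5559 -0.2021  0.058 ] [ 0.5319 -0.1736  0.1641] 0.1825
blue [253.8 283.6] [237 271  35  27 900] [ 0.596  -0.2498  0.058 ] [ 0.5487 -0.1936  0.1817] 0.1829
deck plane slopes deg [-0.54 -0.03] z at mid 0.1306 8196
```

View pics/c10.png

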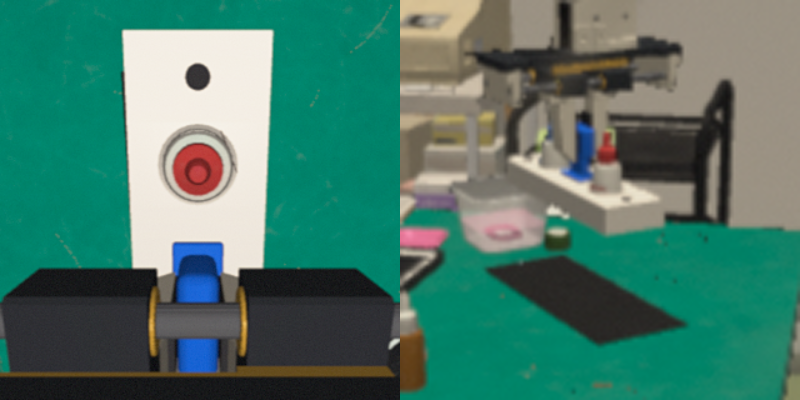

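The caddy is held level (0.5°), 100 mm above its mat and still, with both bottles seated: red at (607,165) and blue at (548,150). Handing in.

```bash
python3 -c "from station import sign_off;print(sign_off())"
```

```text
the job is handed in; nothing more can be done
None
```

The job is handed in: red bottle in pocket one, then blue in pocket two, and the caddy held by its handle about 10 cm above the mat, level (0.5° tilt) and still, 32 s into the 64 s allowed.

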